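# Lock the vanity hook rack and hang up the caddies

## Task

First press the rack's vacuum lever down until it stays down by itself, so the rack is locked to the vanity; only then hang every carry caddy on the vanity by its handle, each on a hook of its own and left hanging level without swinging much. Leave the perfume bottle, hair tie tray, ring dish and nail clipper where they are.

Things in the scene. Friction and masses are not known exactly. Their poses are not given: they have to be found in the camera images.
- rack: Aluminium hook rack, fixed. Origin on the vanity top (z=0) under the rail's front face; x points away from the hooks' open ends (hooks stick out to -x, towards the robot), y along the rail. Base plate 14 mm thick, x -50..95, y -300..260 mm. Rail x 0..12, y -190..270, z 201..235 mm, on two posts. Four hooks at y = -140, -20, 100, 220 mm; lever at the -y end.
- lever (a joint): Black vacuum paddle lever, 95 x 30 x 8 mm, hinged at rack (x 25, y -260, z 36 mm), pointing to rack -x. 0 = raised 0.55 rad above level (as found, unlocked), 0.55 = flat down (locked). A spring pushes it up, about 10 N at most at the pad; pressed beyond about 0.41 rad it goes over centre, snaps down and stays.
- lever_pad (a point): Spot on the paddle's upper face to press, 78 mm from the hinge; moves with the lever. At joint 0 about 80 mm above the vanity, at 0.55 about 40 mm.
- hook0 (a point): Seat of a hook: middle of its top face, z = 235 mm, 60 mm out from the rail's front face. The hook is a flat arm 24 mm wide, 6 mm thick, sticking 95 mm out of the rail to rack -x, ending in an upturned tip 6 mm thick, 35 mm beyond this seat, its top at z = 253 mm. Axes as the rack's.
- hook1 (a point): Seat of a hook: middle of its top face, z = 235 mm, 60 mm out from the rail's front face. The hook is a flat arm 24 mm wide, 6 mm thick, sticking 95 mm out of the rail to rack -x, ending in an upturned tip 6 mm thick, 35 mm beyond this seat, its top at z = 253 mm. Axes as the rack's.
- hook2 (a point): Seat of a hook: middle of its top face, z = 235 mm, 60 mm out from the rail's front face. The hook is a flat arm 24 mm wide, 6 mm thick, sticking 95 mm out of the rail to rack -x, ending in an upturned tip 6 mm thick, 35 mm beyond this seat, its top at z = 253 mm. Axes as the rack's.
- hook3 (a point): Seat of a hook: middle of its top face, z = 235 mm, 60 mm out from the rail's front face. The hook is a flat arm 24 mm wide, 6 mm thick, sticking 95 mm out of the rail to rack -x, ending in an upturned tip 6 mm thick, 35 mm beyond this seat, its top at z = 253 mm. Axes as the rack's.
- caddy_low_a: Low white open box caddy, 72 (x) x 84 (y) x 45 mm, 160 to 290 g, toiletries fixed inside. Straps at y = +-40 mm carry an oak handle board along y: 28 thick (x), 78 long, 25 mm tall, underside 95, top 120 mm above the caddy's bottom, but 10 mm lower beyond y = +-23 mm, so hooks sit in a notch; open in x below. Origin under its centre, z up; same either way round. None if absent.
- caddy_low_a_under (a point): Middle of the underside of the handle board of caddy_low_a, which rests on a hook; axes as the caddy's.
- caddy_low_b: Low white open box caddy, 72 (x) x 84 (y) x 45 mm, 160 to 290 g, toiletries fixed inside. Straps at y = +-40 mm carry an oak handle board along y: 28 thick (x), 78 long, 25 mm tall, underside 95, top 120 mm above the caddy's bottom, but 10 mm lower beyond y = +-23 mm, so hooks sit in a notch; open in x below. Origin under its centre, z up; same either way round. None if absent.
- caddy_low_b_under (a point): Middle of the underside of the handle board of caddy_low_b, which rests on a hook; axes as the caddy's.
- caddy_tall_a: Tall white open box caddy, 72 (x) x 84 (y) x 60 mm, 160 to 290 g, toiletries fixed inside. Straps at y = +-40 mm carry an oak handle board along y: 28 thick (x), 78 long, 25 mm tall, underside 110, top 135 mm above the caddy's bottom, but 10 mm lower beyond y = +-23 mm, so hooks sit in a notch; open in x below. Origin under its centre, z up; same either way round. None if absent.
- caddy_tall_a_under (a point): Middle of the underside of the handle board of caddy_tall_a, which rests on a hook; axes as the caddy's.
- caddy_tall_b: Tall white open box caddy, 72 (x) x 84 (y) x 60 mm, 160 to 290 g, toiletries fixed inside. Straps at y = +-40 mm carry an oak handle board along y: 28 thick (x), 78 long, 25 mm tall, underside 110, top 135 mm above the caddy's bottom, but 10 mm lower beyond y = +-23 mm, so hooks sit in a notch; open in x below. Origin under its centre, z up; same either way round. None if absent.
- caddy_tall_b_under (a point): Middle of the underside of the handle board of caddy_tall_b, which rests on a hook; axes as the caddy's.
- perfume: Round glass perfume bottle with cap, 80 mm across, 105 mm tall; origin under its centre. Leave alone.
- tie_tray: Black hair tie tray 100 x 140 x 22 mm; origin under its centre. Leave alone.
- ring_dish: White ceramic ring dish, 90 mm across, 30 mm tall; origin under its centre. Leave alone.
- clipper: Aluminium nail clipper, 82 mm long, 15 mm wide, 18 mm tall, lying in the tray; origin under its centre. Leave alone.

How it is judged (in metres and radians):
On the way:
1. The vacuum lever is pressed down and stays down (value of joint lever above 0.48 rad), for 0.3 s.
At the end, for the whole second after the job is handed in: The lever is down (beyond 0.48 rad) and every caddy present hangs by its handle on a hook: middle of the handle's underside within 40 mm sideways of a hook seat and within 13 mm below to 11 mm above its height, tilted less than 0.2 rad and at most swaying gently (below 0.15 m/s) (value of joint lever above 0.48 rad and (horizontal distance between caddy_low_a_under and hook0 below 0.04 m or horizontal distance between caddy_low_a_under and hook1 below 0.04 m or horizontal distance between caddy_low_a_under and hook2 below 0.04 m or horizontal distance between caddy_low_a_under and hook3 below 0.04 m) and z of caddy_low_a_under in the frame of rack between 0.222 and 0.246 m and angle between each of caddy_low_a, caddy_low_b, caddy_tall_a, caddy_tall_b's own z axis and vertical below 0.2 rad and linear speed of each of caddy_low_a, caddy_low_b, caddy_tall_a, caddy_tall_b below 0.15 m/s and (horizontal distance between caddy_low_b_under and hook0 below 0.04 m or horizontal distance between caddy_low_b_under and hook1 below 0.04 m or horizontal distance between caddy_low_b_under and hook2 below 0.04 m or horizontal distance between caddy_low_b_under and hook3 below 0.04 m) and z of caddy_low_b_under in the frame of rack between 0.222 and 0.246 m and (horizontal distance between caddy_tall_a_under and hook0 below 0.04 m or horizontal distance between caddy_tall_a_under and hook1 below 0.04 m or horizontal distance between caddy_tall_a_under and hook2 below 0.04 m or horizontal distance between caddy_tall_a_under and hook3 below 0.04 m) and z of caddy_tall_a_under in the frame of rack between 0.222 and 0.246 m and (horizontal distance between caddy_tall_b_under and hook0 below 0.04 m or horizontal distance between caddy_tall_b_under and hook1 below 0.04 m or horizontal distance between caddy_tall_b_under and hook2 below 0.04 m or horizontal distance between caddy_tall_b_under and hook3 below 0.04 m) and z of caddy_tall_b_under in the frame of rack between 0.222 and 0.246 m); the robot touches nothing.
It fails at once if A caddy is hung before the lever is locked (value of joint lever below 0.4 rad and (((horizontal distance between caddy_low_a_under and hook0 below 0.04 m or horizontal distance between caddy_low_a_under and hook1 below 0.04 m or horizontal distance between caddy_low_a_under and hook2 below 0.04 m or horizontal distance between caddy_low_a_under and hook3 below 0.04 m) and z of caddy_low_a_under in the frame of rack between 0.222 and 0.246 m) or ((horizontal distance between caddy_low_b_under and hook0 below 0.04 m or horizontal distance between caddy_low_b_under and hook1 below 0.04 m or horizontal distance between caddy_low_b_under and hook2 below 0.04 m or horizontal distance between caddy_low_b_under and hook3 below 0.04 m) and z of caddy_low_b_under in the frame of rack between 0.222 and 0.246 m) or ((horizontal distance between caddy_tall_a_under and hook0 below 0.04 m or horizontal distance between caddy_tall_a_under and hook1 below 0.04 m or horizontal distance between caddy_tall_a_under and hook2 below 0.04 m or horizontal distance between caddy_tall_a_under and hook3 below 0.04 m) and z of caddy_tall_a_under in the frame of rack between 0.222 and 0.246 m) or ((horizontal distance between caddy_tall_b_under and hook0 below 0.04 m or horizontal distance between caddy_tall_b_under and hook1 below 0.04 m or horizontal distance between caddy_tall_b_under and hook2 below 0.04 m or horizontal distance between caddy_tall_b_under and hook3 below 0.04 m) and z of caddy_tall_b_under in the frame of rack between 0.222 and 0.246 m))).
It fails at once if A bystander object is moved more than 30 mm (distance of any of perfume, tie_tray, ring_dish, clipper from where it was at the start of the episode above 0.03 m).
Of caddy_low_a, caddy_low_b, caddy_tall_a, caddy_tall_b only 3 to 4 are there at a start; the rules pass over those that are not, and their reading is None.
At some moment in a run one of caddy_low_a, caddy_low_b, caddy_tall_a, caddy_tall_b may be knocked a few centimetres aside while the robot is not near it.
It also fails if it takes over 208 s, if anything falls off the work surface, if the arm or the gripper's body presses on something with over 40 N, if the wrist force passes 120 N, or if a joint passes its speed limit or range.

## Robot

A 6-joint arm with a two-finger parallel gripper is mounted at the origin on the work surface. World frame = base frame: x ahead of the robot, y to its left, z up, the work surface at z = 0. Lengths are in m, angles in degrees, forces in N, time in s.
With the tool pointing down it reaches from about 0.4 to 0.825 m from the base axis. Payload 7 kg.
Tool frame: the origin (TCP) lies on the centre line of the jaws, within the pads' length; the fingertips stand 19 mm ahead of it and the grasp point (between the pads) is the TCP (r.tips_ahead is the distance from the TCP to the fingertips, in m); z points along the fingers, y is the line along which they close (so a half turn about z gives the same grasp; the last joint's range is limited). The gripper opens to 88 mm and grips with 3 to 60 N. Pads are 19 mm wide; open, the fingers measure 130 mm over their backs; the gripper's body (78 mm by 193 mm) begins 47 mm behind the grasp point.
Start: joints at [90.934, 20.546, 0.682, 0, -70.136, -16.507], TCP at [0.181, 0.65, 0.222] pointing down, gripper open.
Joint ranges: [-176.03, 176.03], [-82.01, 121.73], [-58.28, 71.71], [-173.87, 95.51], [-174.79, -0.11], [-173.66, 173.66]. Speed limits (degrees/s): [136.94, 136.94, 172.46, 180, 180, 180].

## Interface

Orientations are given as [roll, pitch, yaw] about the fixed x, y, z axes, in that order (R = Rz(yaw) Ry(pitch) Rx(roll)).
In Python, from plant import r, viewer, close_job gives the robot as it stands. The module is installed in compiled form; this text tells all that it offers.
- The arm moves only by the tool arm_command, never from a script. Its arguments are lists of equal length, an entry for each row: "travel": the shift along the world's x, y, z scaled (see below), a list of three; "delta_rot": the turn, a rotation vector about the world's x, y, z scaled (see below), a list of three. In form: {"travel": [[dx, dy, dz], ...], "delta_rot": [[rx, ry, rz], ...]}. A call has 1 to 20 rows; each row is the pose to reach, as a shift and turn from the pose commanded when the call began; what a row does not reach only later rows make up. The controller multiplies each number of a shift by 0.5 m and each number of a turn by 90 degrees. A row lasts 1/8 s, in which the tool goes at most 62.5 mm and 10.7 degrees, less where a joint would pass 70% of its speed; a pose out of reach is approached as far as the arm can. A call with a number of a shift or a turn outside -1 to 1 is refused whole. A call with a gripper value outside its range is refused whole. "grip" is the opening, from 0 (shut) to 1 (fully open), set as the call begins (left out, the last holds). The fingers move at their own pace and stop on an object; "newtons" is the grip in N (left out, the last holds). Time passes only in rows, so rows that repeat a pose let the fingers close. It gives the time, the measured TCP pose, the force, the opening and the grip force at its end, in the units of the state.
- r.get_state(): the state, without advancing time (a new reading comes with each control period).
- viewer.capture(name): name is "side" or "top" or "wrist"; returns a dict with "img" (480x640x3 uint8, red, green, blue), "camera_matrix" (3x3 intrinsics, pixels), "R" (3x3) and "t" (3): a world point X has camera coordinates R X + t; the wrist camera has in their place "mount" (4x4, takes a point from camera to tool coordinates, whose origin is the TCP and whose axes are the flange's). Camera axes: x right, y down, z forward; pixel columns grow to the right and rows downward; lengths in m; the calibration is good to about 2 mm. A picture is of the moment at which its call begins: read the wrist's pose just before it. There is no depth.
- close_job(): hands the job in; it is judged then, once.
The state is a dict: "time_s": time; "joints": joint angles; "qd": joint speeds; "joint_torque": joint torques, N m; "tcp_pos": TCP position; "eef_rot": TCP orientation; "contact_force": force on the tool from outside, world axes, zero at the start; "moment": the same for the moment, N m; "gripper_width": finger opening in m; "gripper_force": force on a finger pad.
Only numpy, scipy, OpenCV 4.12 (cv2) and the standard library are available. Lean on these libraries where they do the work, as an engineer would, in place of code of your own. Each camera call takes 0.05 s, during which the arm holds its last target. There are 200 camera calls.

## Working session

There is one attempt and no reset: what is moved stays moved. The work goes in short steps, Python scripts to look and compute and a tool call to move; the robot and the scene stay as the last step left them, time stands still between calls to the robot, and variables do not carry over. Pictures are saved under pics/ and viewed, at most 14 in all, crops included, and the job is handed in when it is done.

Besides the shell and the picture viewer there is one more tool, called after "Emit:" by a JSON object that holds its "fn" and its "kwargs". arm_command: Moves the arm, as the interface text tells. Shifts and turns lie within -1 to 1; 1 stands for 0.5 m of shift or 90 degrees of turn. Its arguments: {"type":"object","properties":{"travel":{"type":"array"},"delta_rot":{"type":"array"},"grip":{"type":"number"},"newtons":{"type":"number"}},"required":["travel","delta_rot"]}

```bash
mkdir -p pics; cat > h.py <<'E'
import numpy as np, cv2
from plant import r, viewer
def cap(n,f):
    s=r.get_state(); c=viewer.capture(n); cv2.imwrite(f'pics/{f}.png',cv2.cvtColor(c['img'],cv2.COLOR_RGB2BGR))
    np.savez(f'pics/{f}.npz',**{k:np.array(v) for k,v in c.items()},tp=s['tcp_pos'],er=s['eef_rot']); return c
def ray(c,u,v):
    K,R,t=c['camera_matrix'],c['R'],c['t']; d=R.T@np.linalg.solve(K,[u,v,1.]); return -R.T@t,d
def onz(c,u,v,z):
    o,d=ray(c,u,v); return o+d*(z-o[2])/d[2]
def proj(c,X):
    p=c['camera_matrix']@(c['R']@np.array(X)+c['t']); return p[:2]/p[2]
E
python3 - <<'E'
from h import *
for n in('top','side'):
    c=cap(n,n+'0'); print(n,c['camera_matrix'].tolist(),(-c['R'].T@c['t']).round(3),c['R'].round(3).tolist())
print(r.get_state())
E
```

```text
top [[545.3651301701225, 0.0, 320.073231012684], [0.0, 545.3651301701225, 242.6751717496148], [0.0, 0.0, 1.0]] [ 0.514 -0.04   1.639] [[0.012, -1.0, -0.011], [-0.999, -0.012, -0.043], [0.042, 0.012, -0.999]]
side [[496.4563337351751, 0.0, 319.71449726662235], [0.0, 496.4563337351751, 243.51499222348872], [0.0, 0.0, 1.0]] [ 0.26  -0.896  0.711] [[0.934, -0.356, 0.003], [-0.184, -0.49, -0.852], [0.305, 0.796, -0.523]]
{'time_s': 0.1, 'joints': array([ 9.09320719e+01,  2.05845801e+01,  6.40320444e-01, -1.69867707e-02,
       -7.01359872e+01, -1.65056205e+01]), 'qd': array([ 0.00424196, -0.00888161,  0.11209436,  0.08036985,  0.07241896,
       -0.0752579 ]), 'joint_torque': array([-2.98324048e-03, -5.84165704e+01,  2.93752491e+01,  7.01560423e+00,
        1.01923183e-02, -5.23477411e-05]), 'tcp_pos': array([0.18114706, 0.64978889, 0.22085965]), 'eef_rot': array([ 1.79918523e+02, -7.48912194e-03, -1.55793265e+01]), 'contact_force': array([ 0.79179364,  0.52473898, -0.61854075]), 'moment': array([-0.00368687,  0.01249076,  0.03010252]), 'gripper_force': 0.0, 'gripper_width': 0.08750129769922856}
```

View pics/top0.png

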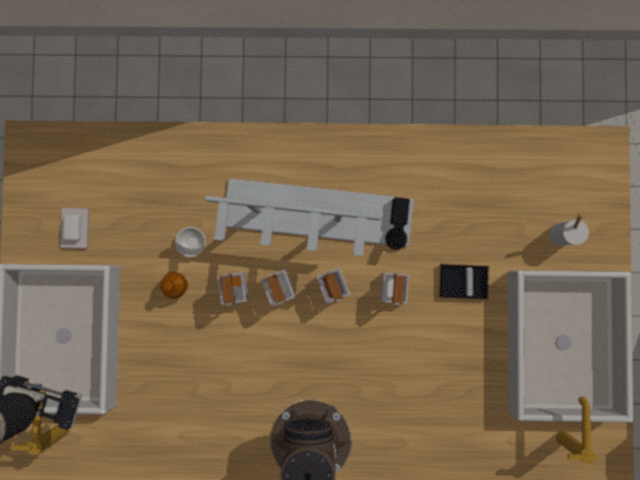

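View pics/side0.png

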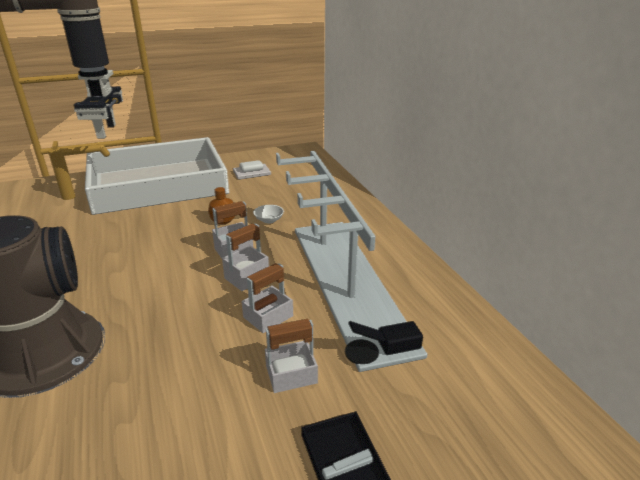

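The top view shows four caddies with oak handles near (233,289), (279,288), (334,287) and (396,289). The hooks point towards the robot at about x=220, 267, 312 and 360. The lever is at (398,222), the perfume at (174,285), the dish at (190,242) and the tray at (464,282). The side view shows the raised lever at (365,340).

```bash
python3 - <<'E'
from h import *
B={}
for n in('top','side'):
    c=dict(np.load(f'pics/{n}0.npz')); img=cv2.cvtColor(c['img'],cv2.COLOR_RGB2HSV); rgb=c['img'].astype(int)
    m=((img[...,1]>150)&(img[...,0]<16)&(img[...,2]>55)).astype(np.uint8)
    if n=='top': m[:, :190]=0; m[:250]=0; m[330:]=0
    else: m[:190]=0;m[:, :205]=0; m[360:]=0; m[:,330:]=0
    k,l,s,ce=cv2.connectedComponentsWithStats(m)
    for i in range(1,k):
        if s[i,4]>40:
            pts=np.argwhere(l==i)[:,::-1].astype(np.float32); rc=cv2.minAreaRect(pts)
            print(n,ce[i].round(1),s[i],[np.round(x,1) for x in rc]); 
c=cv2.imread('pics/top0.png'); 
cv2.imwrite('pics/crop1.png',cv2.resize(c[170:315,195:420],None,fx=3.5,fy=3.5,interpolation=cv2.INTER_CUBIC))
c=cv2.imread('pics/side0.png'); 
cv2.imwrite('pics/crop2.png',cv2.resize(c[145:395,200:440],None,fx=2.4,fy=2.4,interpolation=cv2.INTER_CUBIC))
E
```

```text
top [332.3 286.2] [324 274  17  26 246] [array([332.2, 286.6]), array([25.1, 11. ]), np.float64(68.2)]
top [228.6 287.5] [222 276  19  27 277] [array([231., 289.]), array([26., 18.]), np.float64(90.0)]
top [275.3 288.4] [267 276  17  26 202] [array([275.3, 288.4]), array([25.5,  8.5]), np.float64(67.6)]
top [398.  288.8] [393 276  11  26 201] [array([398.2, 288.7]), array([ 8.7, 25.2]), np.float64(5.2)]
side [224.9 207.3] [209 190  36  34 626] [array([225. , 209.6]), array([37.3, 29.8]), np.float64(35.2)]
side [243.9 234.6] [229 225  30  24 312] [array([244.1, 235.6]), array([15.8, 30. ]), np.float64(67.2)]
side [266.9 276.5] [251 265  32  28 424] [array([267.1, 277. ]), array([17.5, 33.8]), np.float64(64.4)]
side [266.1 300.9] [256 295  20  14  85] [array([264.9, 301.4]), array([ 6.1, 21.9]), np.float64(61.7)]
side [290.5 331.9] [269 320  42  28 640] [array([289.8, 333.2]), array([21.2, 42. ]), np.float64(78.7)]
```

View pics/crop1.png

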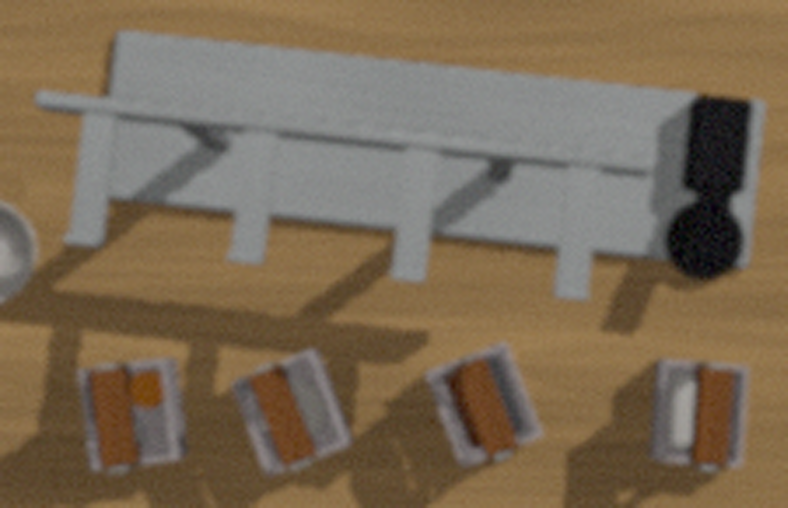

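View pics/crop2.png

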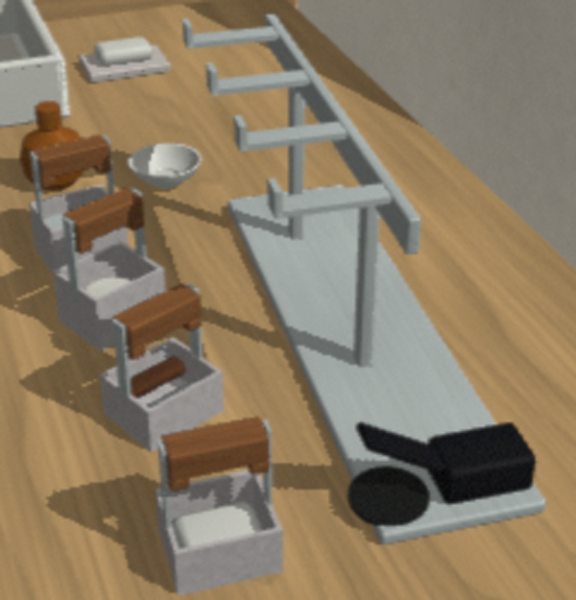

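The crops show all the hook ends, the base corners and the handles clearly. The caddies sit with their handles roughly along world x, so each needs a turn of about 90° before hanging.

```bash
python3 - <<'E'
from h import *
T=dict(np.load('pics/top0.npz'));S=dict(np.load('pics/side0.npz'))
f=lambda p:(195+p[0]/3.5,170+p[1]/3.5); g=lambda p:(200+p[0]/2.4,145+p[1]/2.4)
hk=[((572,298),-.095,-.14,.24),((409,279),-.095,-.02,.24),((246,262),-.095,.10,.24),((84,245),-.095,.22,.24)]
bs=[((118,30),.095,.26,.014),((765,100),.095,-.30,.014),((108,198),-.05,.26,.014),((750,266),-.05,-.30,.014)]
A=[];W=[]
for p,x,y,z in hk+bs: A.append((x,y)); W.append(onz(T,*f(p),z)[:2])
A=np.array(A);W=np.array(W)
def fit(A,W):
    a=A-A.mean(0);w=W-W.mean(0); th=np.arctan2((a[:,0]*w[:,1]-a[:,1]*w[:,0]).sum(),(a*w).sum())
    R=np.array([[np.cos(th),-np.sin(th)],[np.sin(th),np.cos(th)]]); t=W.mean(0)-R@A.mean(0); return th,R,t
for s in (slice(0,8),slice(0,4),slice(4,8)):
    th,R,t=fit(A[s],W[s]); print(np.degrees(th).round(2),t.round(4),((A@R.T+t-W)*1000).round(1).tolist())
th,R,t=fit(A,W)
print('seats',[ (R@[-.06,y]+t).round(4).tolist() for y in(-.14,-.02,.1,.22)],'pad',(R@[.025-.078*np.cos(.55),-.26]+t).round(4), 'disc px on z.08',onz(T,*f((704,240)),.078).round(3))
hc=[[(90,372),(128,365),(136,462),(98,468)],[(248,378),(282,367),(313,455),(280,466)],[(452,372),(484,360),(515,448),(485,458)],[(700,366),(735,367),(728,466),(695,465)]]
sc=[(74,160),(105,219),(159,322),(216,453)]
for h,s in zip(hc,sc):
    c=np.mean(h,0); o1,d1=ray(T,*f(c)); o2,d2=ray(S,*g(s)); k=np.linalg.lstsq(np.c_[d1,-d2],o2-o1,rcond=None)[0]
    X=(o1+d1*k[0]+o2+d2*k[1])/2; q=[onz(T,*f(p),.125)[:2] for p in h]
    L=(q[0]+q[1]-q[2]-q[3])/2; print('caddy',X.round(3),'gap',np.linalg.norm(o1+d1*k[0]-o2-d2*k[1]).round(4),'ctr z.12/.135',onz(T,*f(c),.12).round(4),onz(T,*f(c),.135).round(4),'yaw',np.degrees(np.arctan2(L[1],L[0])).round(1),'len',np.linalg.norm(L).round(3))
E
```

```text
-5.45 [0.6519 0.0062] [[1.6, -1.4], [0.5, -1.5], [0.9, -1.9], [1.2, -1.8], [-1.0, 0.8], [0.1, -2.4], [-0.9, 8.8], [-2.4, -0.6]]
-5.49 [0.6508 0.0077] [[0.4, 0.3], [-0.6, 0.2], [-0.1, -0.2], [0.2, -0.2], [-2.0, 2.3], [-1.3, -0.9], [-1.8, 10.4], [-3.7, 1.0]]
-5.36 [0.6529 0.0045] [[2.9, -3.2], [1.6, -3.3], [1.8, -3.7], [1.9, -3.6], [-0.4, -0.7], [1.5, -4.0], [-0.2, 7.1], [-0.9, -2.4]]
seats [[0.5789, -0.1275], [0.5903, -0.0081], [0.6016, 0.1114], [0.613, 0.2309]] pad [ 0.5859 -0.2487] disc px on z.08 [ 0.594 -0.24   0.078]
caddy [0.448 0.234 0.116] gap 0.0035 ctr z.12/.135 [0.446  0.2339 0.12  ] [0.4467 0.2311 0.135 ] yaw 5.9 len 0.077
caddy [0.449 0.1   0.117] gap 0.0033 ctr z.12/.135 [0.4479 0.1004 0.12  ] [0.4486 0.099  0.135 ] yaw 20.6 len 0.074
caddy [ 0.457 -0.062  0.101] gap 0.0046 ctr z.12/.135 [ 0.4555 -0.0609  0.12  ] [ 0.4561 -0.0607  0.135 ] yaw 20.9 len 0.073
caddy [ 0.452 -0.246  0.105] gap 0.0003 ctr z.12/.135 [ 0.4527 -0.2436  0.12  ] [ 0.4533 -0.2416  0.135 ] yaw -3.1 len 0.078
```

Emit:
{"fn": "arm_command", "kwargs": {"travel": [[0, 0, 0.36], [0, 0, 0.36], [0, 0, 0.36], [0.64, -0.7, 0.36], [0.64, -0.7, 0.36], [0.64, -0.7, 0.36], [0.64, -0.7, 0.36], [0.64, -0.7, 0.36], [0.64, -0.7, 0.36], [0.64, -0.7, 0.36], [0.64, -0.7, 0.36], [0.64, -0.7, 0.36], [0.64, -0.7, 0.36]], "delta_rot": [[0, 0, 0], [0, 0, 0], [0, 0, 0], [0, 0, -0.9], [0, 0, -0.9], [0, 0, -0.9], [0, 0, -0.9], [0, 0, -0.9], [0, 0, -0.9], [0, 0, -0.9], [0, 0, -0.9], [0, 0, -0.9], [0, 0, -0.9]], "grip": 0}}

```text
time_s: 1.72
tcp_pos: [0.501, 0.3002, 0.4013]
eef_rot: [180.0, -0.0, -96.6]
contact_force: [-0.5, -0.2, -0.4]
gripper_width: 0.0006
gripper_force: 0.0
```

Emit:
{"fn": "arm_command", "kwargs": {"travel": [[0.18, -1, 0], [0.18, -1, 0], [0.18, -1, 0], [0.18, -1, 0], [0.18, -1, 0], [0.18, -1, 0], [0.18, -1, 0], [0.18, -1, 0], [0.18, -1, 0], [0.18, -1, 0], [0.18, -1, 0]], "delta_rot": [[0, 0, -0.427], [0, 0, -0.427], [0, 0, -0.427], [0, 0, -0.427], [0, 0, -0.427], [0, 0, -0.427], [0, 0, -0.427], [0, 0, -0.427], [0, 0, -0.427], [0, 0, -0.427], [0, 0, -0.427]]}}

```text
time_s: 3.1
tcp_pos: [0.5914, -0.1981, 0.4019]
eef_rot: [-180.0, 0.0, -134.9]
contact_force: [0.7, -0.6, 1.1]
gripper_width: 0.0006
gripper_force: 0.0
```

Emit:
{"fn": "arm_command", "kwargs": {"travel": [[0.0, -0.1, 0], [0, -0.1, -0.2], [0, -0.1, -0.3], [0, -0.1, -0.4], [0, -0.1, -0.5], [0, -0.1, -0.54], [0, -0.1, -0.54]], "delta_rot": [[0, 0, 0], [0, 0, 0], [0, 0, 0], [0, 0, 0], [0, 0, 0], [0, 0, 0], [0, 0, 0]]}}

```text
time_s: 3.98
tcp_pos: [0.5906, -0.2481, 0.1304]
eef_rot: [179.9, -0.1, -134.9]
contact_force: [0.6, -0.1, 1.4]
gripper_width: 0.0006
gripper_force: 0.0
```

```bash
python3 - <<'E'
from h import *
cap('side','side1'); c=cv2.imread('pics/side1.png')
cv2.imwrite('pics/crop3.png',cv2.resize(c[200:420,240:480],None,fx=2.5,fy=2.5))
s=r.get_state();print(s['tcp_pos'],s['contact_force'],s['joints'])
E
```

```text
[ 0.59176987 -0.24857974  0.13222956] [0.77964824 0.01029754 0.80108303] [-5.38751686e+00  2.12857908e+01 -1.05072649e+01  2.10429536e-02
 -5.82031618e+01 -3.94991338e+01]
```

View pics/crop3.png

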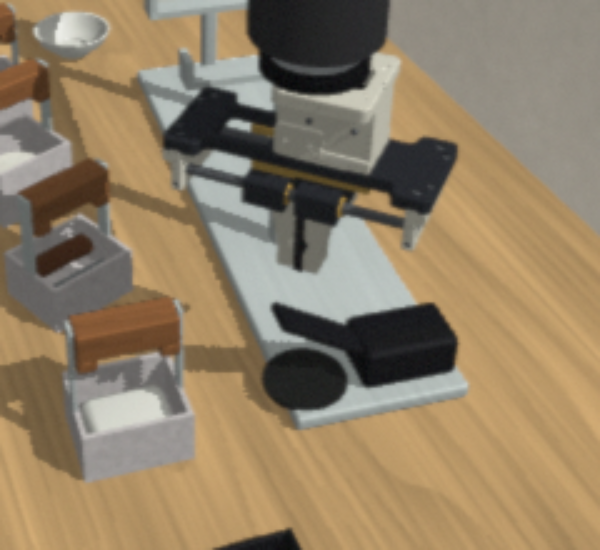

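The fingertips (310,268 in the crop) are above the raised paddle, so I'll press in small steps.

Emit:
{"fn": "arm_command", "kwargs": {"travel": [[0, 0, -0.03], [0, 0, -0.06], [0, 0, -0.08], [0, 0, -0.1], [0, 0, -0.12], [0, 0, -0.13], [0, 0, -0.14], [0, 0, -0.14], [0, 0, -0.14]], "delta_rot": [[0, 0, 0], [0, 0, 0], [0, 0, 0], [0, 0, 0], [0, 0, 0], [0, 0, 0], [0, 0, 0], [0, 0, 0], [0, 0, 0]]}}

```text
time_s: 5.15
tcp_pos: [0.5916, -0.2503, 0.0623]
eef_rot: [-179.9, -0.0, -135.0]
contact_force: [-2.4, 0.5, 5.9]
gripper_width: 0.0004
gripper_force: 2.8
```

Emit:
{"fn": "arm_command", "kwargs": {"travel": [[0, 0, -0.01], [0, 0, -0.01], [0, 0, 0.1], [0, 0, 0.2], [0, 0, 0.3], [0, 0, 0.4], [-0.04, 0.0, 0.52], [-0.04, 0.0, 0.52], [-0.04, 0.0, 0.52]], "delta_rot": [[0, 0, 0], [0, 0, 0], [0, 0, 0], [0, 0, 0], [0, 0, 0], [0, 0, 0], [0, 0, 0], [0, 0, 0], [0, 0, 0]]}}

```text
time_s: 6.28
tcp_pos: [0.5711, -0.2496, 0.3215]
eef_rot: [180.0, 0.0, -135.0]
contact_force: [-0.5, 0.0, -1.3]
gripper_width: 0.0007
gripper_force: 0.0
```

```bash
python3 - <<'E'
from h import *
cap('side','side2'); c=cv2.imread('pics/side2.png')
cv2.imwrite('pics/crop4.png',cv2.resize(c[145:395,200:440],None,fx=2.4,fy=2.4))
E
```

```text
(no output)
```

View pics/crop4.png

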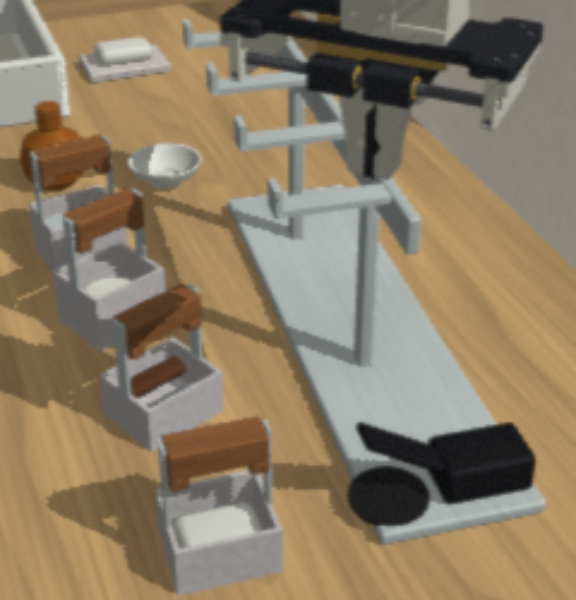

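The lever (paddle end at (360,430)) has sprung back up, so the press did not go deep enough. I'll check where the paddle is.

```bash
python3 - <<'E'
from h import *
T=dict(np.load('pics/top0.npz'));S=dict(np.load('pics/side0.npz'))
th=np.radians(-5.49);R=np.array([[np.cos(th),-np.sin(th)],[np.sin(th),np.cos(th)]]);t=[.6508,.0077]
def w(x,y,z): return np.r_[R@[x,y]+t,z]
for n,a,y in(('end+',.095,-.245),('end-',.095,-.275),('pad',.078,-.26),('hinge',0,-.26)):
    X=w(.025-a*np.cos(.55),y,.036+a*np.sin(.55)); q=proj(S,X);p=proj(T,X)
    print(n,X.round(3),((q-[200,145])*2.4).round(),((p-[195,170])*3.5).round())
print(onz(S,200+390/2.4,145+497/2.4,.02).round(3),onz(T,195+704/3.5,170+240/3.5,.02).round(3))
E
```

```text
end+ [ 0.572 -0.231  0.086] [353. 424.] [694. 267.]
end- [ 0.569 -0.261  0.086] [365. 448.] [731. 271.]
pad [ 0.585 -0.247  0.077] [376. 441.] [713. 252.]
hinge [ 0.651 -0.253  0.036] [450. 465.] [714. 176.]
[ 0.596 -0.255  0.02 ] [ 0.597 -0.247  0.02 ]
```

Emit:
{"fn": "arm_command", "kwargs": {"travel": [[0.03, 0, -0.1], [0.03, 0, -0.2], [0.03, 0, -0.3], [0.03, 0, -0.4], [0.03, 0, -0.44], [0.03, 0, -0.48], [0.03, 0, -0.51], [0.03, 0, -0.53], [0.03, 0, -0.53], [0.03, 0, -0.53]], "delta_rot": [[0, 0, 0], [0, 0, 0], [0, 0, 0], [0, 0, 0], [0, 0, 0], [0, 0, 0], [0, 0, 0], [0, 0, 0], [0, 0, 0], [0, 0, 0]]}}

```text
time_s: 7.58
tcp_pos: [0.5859, -0.2498, 0.0563]
eef_rot: [179.9, -0.0, -135.0]
contact_force: [-0.8, 0.2, 3.8]
gripper_width: 0.0004
gripper_force: 1.7
```

```bash
python3 - <<'E'
from h import *
cap('side','side3'); c=cv2.imread('pics/side3.png')
cv2.imwrite('pics/crop5.png',cv2.resize(c[245:395,300:440],None,fx=3.5,fy=3.5))
E
```

```text
(no output)
```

View pics/crop5.png

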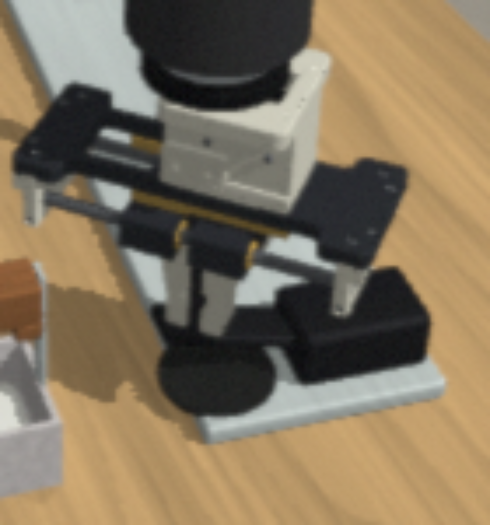

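The paddle is nearly flat and the force is dropping, so it is close to over-centre. I'll press a little further.

Emit:
{"fn": "arm_command", "kwargs": {"travel": [[0, 0, -0.008], [0, 0, -0.016], [0, 0, -0.016], [0, 0, -0.016]], "delta_rot": [[0, 0, 0], [0, 0, 0], [0, 0, 0], [0, 0, 0]]}}

```text
time_s: 8.12
tcp_pos: [0.5863, -0.2497, 0.0485]
eef_rot: [180.0, -0.0, -135.0]
contact_force: [-0.1, 1.8, 0.7]
gripper_width: 0.0005
gripper_force: 0.3
```

Emit:
{"fn": "arm_command", "kwargs": {"travel": [[0, 0, 0.03], [0, 0, 0.12], [0, 0, 0.24], [0, 0, 0.36], [0, 0, 0.48], [0, 0, 0.6], [0, 0.0, 0.6]], "delta_rot": [[0, 0, 0], [0, 0, 0], [0, 0, 0], [0, 0, 0], [0, 0, 0], [0, 0, 0], [0, 0, 0]]}}

```text
time_s: 9.0
tcp_pos: [0.5877, -0.2507, 0.3564]
eef_rot: [-179.4, 0.3, -135.0]
contact_force: [0.6, -0.7, -1.0]
gripper_width: 0.0001
gripper_force: 0.0
```

```bash
python3 - <<'E'
from h import *
cap('side','side4'); c=cv2.imread('pics/side4.png')
cv2.imwrite('pics/crop6.png',cv2.resize(c[145:395,200:440],None,fx=2.4,fy=2.4))
s=r.get_state();print(s['tcp_pos'],s['eef_rot'],s['contact_force'],s['joints'])
E
```

```text
[ 0.58676201 -0.2499836   0.35286577] [-179.70802522    0.21779349 -135.00159054] [ 0.23092845 -0.8049198  -1.44312132] [-5.56394168e+00  1.39066110e+01  8.08481202e+00  1.73709659e-02
 -8.38143543e+01 -3.94400207e+01]
```

View pics/crop6.png

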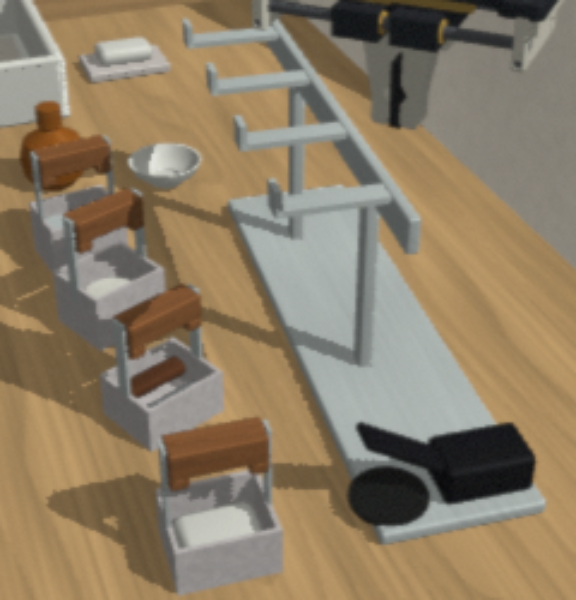

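The lever is still up, with its end at (360,430). I'll work out the actual angle it had in the pressed picture.

```bash
python3 - <<'E'
from h import *
S=dict(np.load('pics/side3.npz')); print(r.tips_ahead)
th=np.radians(-5.49);R=np.array([[np.cos(th),-np.sin(th)],[np.sin(th),np.cos(th)]]);t=[.6508,.0077]
def w(x,y,z): return np.r_[R@[x,y]+t,z]
for e in(.55,.4,.3,.2,.1,0):
  print(e,[((proj(S,w(.025-.095*np.cos(e)+z*np.sin(e),y,.036+.095*np.sin(e)+z*np.cos(e)))-[300,245])*3.5).round().tolist() for y in(-.245,-.275) for z in(-.004,.004)])
print('tip',((proj(S,[.586,-.25,.0373])-[300,245])*3.5).round())
from plant import viewer
E
```

```text
0.019
0.55 [[161.0, 273.0], [169.0, 262.0], [179.0, 309.0], [186.0, 298.0]]
0.4 [[150.0, 293.0], [156.0, 282.0], [167.0, 329.0], [173.0, 318.0]]
0.3 [[145.0, 307.0], [149.0, 295.0], [162.0, 343.0], [166.0, 331.0]]
0.2 [[141.0, 320.0], [144.0, 309.0], [158.0, 356.0], [161.0, 345.0]]
0.1 [[139.0, 333.0], [141.0, 322.0], [155.0, 370.0], [157.0, 358.0]]
0 [[138.0, 346.0], [139.0, 335.0], [155.0, 382.0], [155.0, 372.0]]
tip [200. 350.]
```

Emit:
{"fn": "arm_command", "kwargs": {"travel": [[0, 0, -0.12], [0, 0, -0.24], [0, 0, -0.36], [0, 0, -0.48], [0, 0, -0.54], [0, 0, -0.58], [0, 0, -0.6], [0, 0, -0.606], [0, 0, -0.61], [0, 0, -0.61]], "delta_rot": [[0, 0, 0], [0, 0, 0], [0, 0, 0], [0, 0, 0], [0, 0, 0], [0, 0, 0], [0, 0, 0], [0, 0, 0], [0, 0, 0], [0, 0, 0]]}}

```text
time_s: 10.3
tcp_pos: [0.5865, -0.2498, 0.0442]
eef_rot: [-180.0, 0.0, -135.0]
contact_force: [0.1, 0.0, 0.1]
gripper_width: 0.0005
gripper_force: 0.0
```

```bash
python3 - <<'E'
from h import *
cap('side','side5'); c=cv2.imread('pics/side5.png')
cv2.imwrite('pics/crop7.png',cv2.resize(c[245:395,300:440],None,fx=4,fy=4,interpolation=cv2.INTER_CUBIC))
E
```

```text
(no output)
```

View pics/crop7.png

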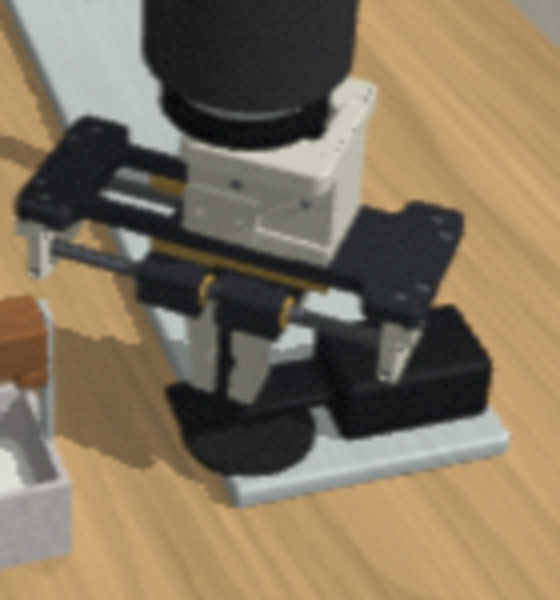

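The paddle now looks flat and there is no reaction force. One small extra push, then lift and check.

Emit:
{"fn": "arm_command", "kwargs": {"travel": [[0, 0, -0.006], [0, 0, -0.01], [0, 0, -0.01], [0, 0, 0.05], [0, 0, 0.12], [0, 0, 0.24], [0, 0, 0.36], [0, 0, 0.48], [0, 0, 0.6], [0, 0.0, 0.6]], "delta_rot": [[0, 0, 0], [0, 0, 0], [0, 0, 0], [0, 0, 0], [0, 0, 0], [0, 0, 0], [0, 0, 0], [0, 0, 0], [0, 0, 0], [0, 0, 0]]}}

```text
time_s: 11.6
tcp_pos: [0.588, -0.2507, 0.3502]
eef_rot: [-179.5, 0.3, -135.0]
contact_force: [0.3, -0.6, -1.5]
gripper_width: 0.0004
gripper_force: 0.0
```

```bash
python3 - <<'E'
from h import *
c=cap('side','side6'); 
for n in('side4','side6'):
    g=cv2.cvtColor(cv2.imread(f'pics/{n}.png'),cv2.COLOR_BGR2GRAY)[300:375,340:425]
    ys,xs=np.where(g<45); print(n,len(xs),[(int(x+340),int(ys[xs==x].min()+300)) for x in range(5,40,5) if (xs==x).any()])
s=r.get_state();print(s['tcp_pos'],s['contact_force'])
E
```

```text
side4 1957 [(350, 322), (355, 324), (360, 325), (365, 327), (370, 328), (375, 330)]
side6 1879 [(345, 341), (350, 340), (355, 339), (360, 339), (365, 337), (370, 336), (375, 335)]
[ 0.58698316 -0.24996995  0.34665796] [ 0.14824217  0.15004287 -1.34131904]
```

The lever is locked: its end has dropped to (345,341), which matches the flat prediction. Next I'll check fingertip calibration against the images, since the tips looked higher than expected.

```bash
python3 - <<'E'
from h import *
S=dict(np.load('pics/side6.npz'))
tp=S['tp'];print(tp,S['er'])
for z in(0,.01,.019): print(z,proj(S,tp-[0,0,z]).round(1))
g=S['img'].astype(int)[120:260,330:420].min(2)
im=S['img'];cv2.imwrite('pics/crop8.png',cv2.resize(cv2.cvtColor(im[130:230,320:420],cv2.COLOR_RGB2BGR),None,fx=5,fy=5))
w=cap('wrist','w0');print(w['mount'].round(4).tolist(),w['camera_matrix'].round(1).tolist())
E
```

```text
[ 0.58796825 -0.25068345  0.35019095] [-179.49057309    0.28848776 -134.99262204]
0 [366.5 200.8]
0.01 [366.2 206.3]
0.019 [365.9 211.2]
[[-0.0003, -0.9686, -0.2487, 0.0672], [1.0, -0.0001, -0.0007, 0.0002], [0.0006, -0.2487, 0.9686, -0.1625], [0.0, 0.0, 0.0, 1.0]] [[342.2, 0.0, 325.0], [0.0, 342.2, 236.1], [0.0, 0.0, 1.0]]
```

View pics/crop8.png

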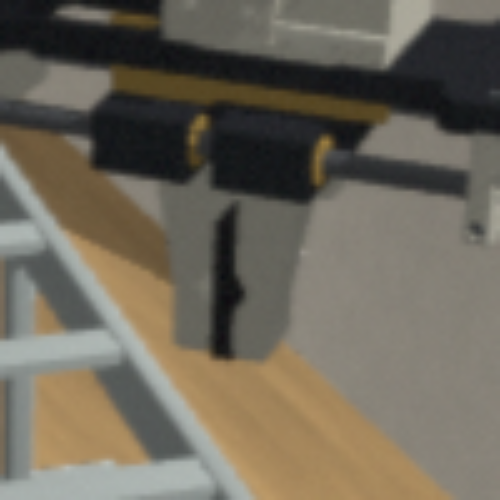

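The tips show at (365,201), where the *reported TCP* point projects. So the physical fingertips are at about the reported z, which also agrees with the lever contact heights. I'll work with tip z ≈ reported z, then hover over the right-hand caddy.

Emit:
{"fn": "arm_command", "kwargs": {"travel": [[-0.27, 0.015, 0], [-0.27, 0.015, 0], [-0.27, 0.015, 0], [-0.27, 0.015, -0.19], [-0.27, 0.015, -0.19], [-0.27, 0.015, -0.19], [-0.27, 0.015, -0.19], [-0.27, 0.015, -0.19]], "delta_rot": [[0, 0, -0.533], [0, 0, -0.533], [0, 0, -0.533], [0, 0, -0.533], [0, 0, -0.533], [0, 0, -0.533], [0, 0, -0.533], [0, 0, -0.533]], "grip": 0.7, "newtons": 30}}

```text
time_s: 12.7
tcp_pos: [0.4521, -0.2425, 0.2501]
eef_rot: [-180.0, 0.1, 177.1]
contact_force: [0.0, 0.7, 0.1]
gripper_width: 0.0611
gripper_force: 0.0
```

```bash
cat >> h.py <<'E'
from scipy.spatial.transform import Rotation as Ro
def wcam(f):
    """wrist camera as a world camera (R,t), from the reported pose"""
    c=dict(np.load(f'pics/{f}.npz')); Rt=Ro.from_euler('xyz',c['er'],degrees=True).as_matrix()
    M=np.eye(4);M[:3,:3]=Rt;M[:3,3]=c['tp'];M=np.linalg.inv(M@c['mount']);c['R']=M[:3,:3];c['t']=M[:3,3];return c
E
python3 - <<'E'
from h import *
cap('wrist','w1');c=wcam('w1');print(c['tp'],c['er'])
im=c['img'].copy()
for X,col in(([.4528,-.2425,.12],(0,255,0)),([.4528,-.2425,.101],(0,0,255)),(c['tp'],(255,0,0)),(c['tp']-[0,0,.019],(255,255,0)),(c['tp']+[0,0,.019],(255,0,255))):
    p=proj(c,X);print(p.round(1));cv2.circle(im,tuple(int(v) for v in p),4,col,-1)
cv2.imwrite('pics/w1b.png',cv2.cvtColor(im,cv2.COLOR_RGB2BGR))
E
```

```text
[ 0.45211176 -0.24252069  0.25008517] [-1.79972760e+02  1.22446688e-01  1.77102884e+02]
[325.7 227.6]
[325.7 223. ]
[325.7 284.4]
[325.7 271.3]
[325.7 300.6]
```

View pics/w1b.png

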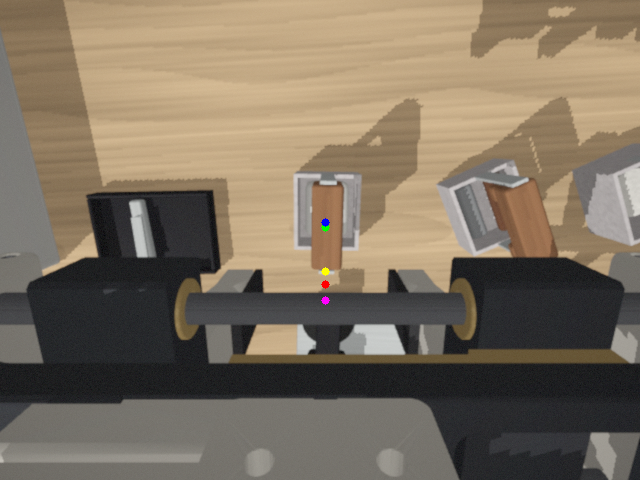

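The wrist view shows the handle's top centred near (327,225), in line with my estimate (green dot), and the tips at v≈270, again at reported TCP height. I'll descend and grip.

Emit:
{"fn": "arm_command", "kwargs": {"travel": [[0, 0, -0.1], [0, 0, -0.2], [0, 0, -0.26], [0, 0, -0.294], [0, 0, -0.294]], "delta_rot": [[0, 0, 0], [0, 0, 0], [0, 0, 0], [0, 0, 0], [0, 0, 0]]}}

```text
time_s: 13.38
tcp_pos: [0.4509, -0.2422, 0.1012]
eef_rot: [180.0, -0.1, 177.1]
contact_force: [-0.1, 0.1, 0.1]
gripper_width: 0.0613
gripper_force: 0.0
```

Emit:
{"fn": "arm_command", "kwargs": {"travel": [[0, 0, 0], [0, 0, 0], [0, 0, 0], [0, 0, 0], [0, 0, 0], [0, 0, 0], [0, 0, 0.04], [0, 0, 0.08], [0, 0, 0.08], [0, 0, 0.08]], "delta_rot": [[0, 0, 0], [0, 0, 0], [0, 0, 0], [0, 0, 0], [0, 0, 0], [0, 0, 0], [0, 0, 0], [0, 0, 0], [0, 0, 0], [0, 0, 0]], "grip": 0, "newtons": 30}}

```text
time_s: 14.62
tcp_pos: [0.4506, -0.2421, 0.1407]
eef_rot: [180.0, -0.1, 177.0]
contact_force: [0.3, 0.3, -2.6]
gripper_width: 0.0274
gripper_force: 29.9
```

```bash
python3 - <<'E'
from h import *
cap('side','side7');S=dict(np.load('pics/side7.npz'));print(S['tp'])
for z in(-.019,0,.019): print(z,((proj(S,S['tp']+[0,0,z])-[240,220])*4).round(1))
cv2.imwrite('pics/crop9.png',cv2.resize(cv2.cvtColor(S['img'][220:365,240:360],cv2.COLOR_RGB2BGR),None,fx=4,fy=4))
E
```

```text
[ 0.4505546  -0.24209538  0.14066762]
-0.019 [192.5 422.6]
0 [191.2 389.6]
0.019 [189.9 356. ]
```

View pics/crop9.png

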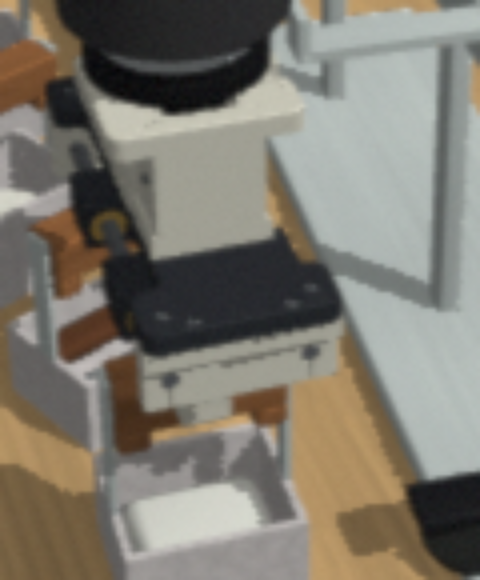

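The grip is good (27 mm wide, 2.6 N of weight). Next: raise, turn and stage in front of hook0.

Emit:
{"fn": "arm_command", "kwargs": {"travel": [[0, 0, 0.09], [0, 0, 0.18], [0, 0, 0.262], [0, 0.05, 0.262], [0, 0.1, 0.262], [0.005, 0.15, 0.262], [0.005, 0.2, 0.262], [0.005, 0.25, 0.262], [0.005, 0.256, 0.262], [0.005, 0.256, 0.262], [0.005, 0.256, 0.262], [0.005, 0.256, 0.262], [0.005, 0.256, 0.262], [0.005, 0.256, 0.262], [0.005, 0.256, 0.262], [0.005, 0.256, 0.262]], "delta_rot": [[0, 0, 0], [0, 0, 0], [0, 0, 0.05], [0, 0, 0.15], [0, 0, 0.25], [0, 0, 0.35], [0, 0, 0.45], [0, 0, 0.55], [0, 0, 0.65], [0, 0, 0.75], [0, 0, 0.85], [0, 0, 0.92], [0, 0, 0.97], [0, 0, 0.972], [0, 0, 0.972], [0, 0, 0.972]]}}

```text
time_s: 16.68
tcp_pos: [0.4536, -0.1143, 0.2724]
eef_rot: [180.0, -0.0, -95.6]
contact_force: [-0.3, -0.0, -1.7]
gripper_width: 0.0274
gripper_force: 29.9
```

```bash
python3 - <<'E'
from h import *
cap('side','side8');S=dict(np.load('pics/side8.npz'));print(S['tp'],S['er'])
cv2.imwrite('pics/crop10.png',cv2.resize(cv2.cvtColor(S['img'][140:340,220:400],cv2.COLOR_RGB2BGR),None,fx=3,fy=3))
E
```

```text
[ 0.4536335  -0.11432657  0.27241385] [ 1.79975558e+02 -3.80343096e-03 -9.55554188e+01]
```

View pics/crop10.png

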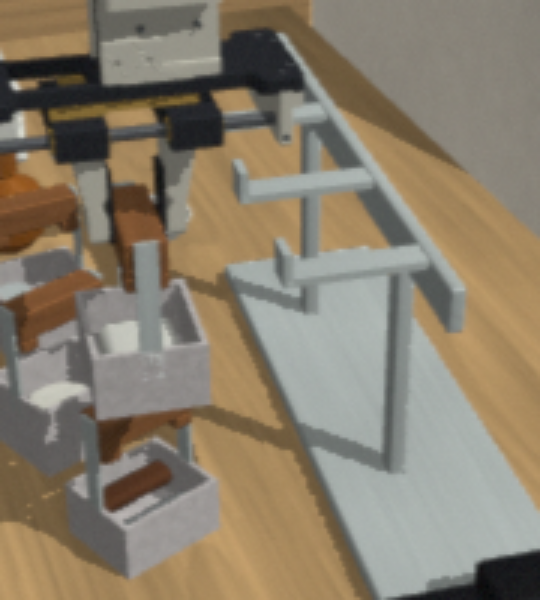

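The caddy is held level, with its strap at (145,290) facing the camera and hook0's tip at (283,240). Now slide it onto the hook.

Emit:
{"fn": "arm_command", "kwargs": {"travel": [[0.04, -0.004, 0], [0.08, -0.008, 0], [0.12, -0.012, 0], [0.16, -0.016, 0], [0.2, -0.02, 0], [0.24, -0.024, 0], [0.265, -0.026, 0], [0.275, -0.026, 0], [0.275, -0.026, 0], [0.275, -0.026, 0]], "delta_rot": [[0, 0, 0], [0, 0, 0], [0, 0, 0], [0, 0, 0], [0, 0, 0], [0, 0, 0], [0, 0, 0], [0, 0, 0], [0, 0, 0], [0, 0, 0]]}}

```text
time_s: 17.98
tcp_pos: [0.5908, -0.1273, 0.2729]
eef_rot: [-180.0, 0.0, -95.5]
contact_force: [0.3, -0.3, -1.2]
gripper_width: 0.0276
gripper_force: 29.9
```

```bash
python3 - <<'E'
from h import *
cap('side','side9');S=dict(np.load('pics/side9.npz'));print(S['tp'],S['er'])
cv2.imwrite('pics/crop11.png',cv2.resize(cv2.cvtColor(S['img'][140:340,260:440],cv2.COLOR_RGB2BGR),None,fx=3,fy=3))
E
```

```text
[ 0.5908102  -0.1272617   0.27287881] [-1.79992152e+02  5.67820636e-03 -9.54900899e+01]
```

View pics/crop11.png

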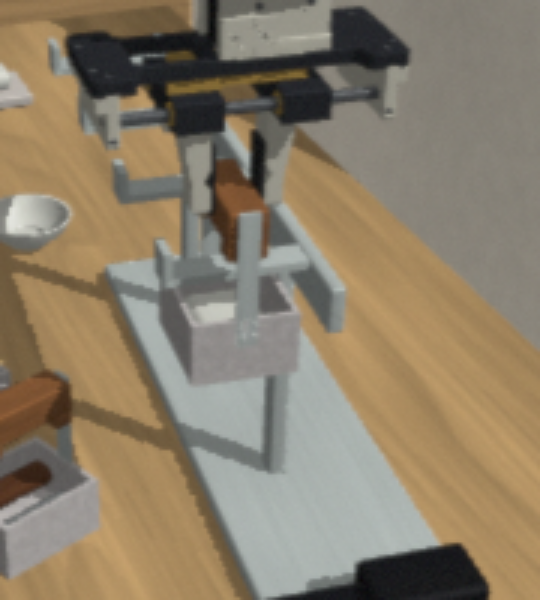

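The hook runs through the window under the handle and above the box. That was my last picture, so from here I'll use forces and masks. Lower now.

Emit:
{"fn": "arm_command", "kwargs": {"travel": [[0, 0, -0.02], [0, 0, -0.035], [0, 0, -0.05], [0, 0, -0.056], [0, 0, -0.058], [0, 0, -0.058]], "delta_rot": [[0, 0, 0], [0, 0, 0], [0, 0, 0], [0, 0, 0], [0, 0, 0], [0, 0, 0]]}}

```text
time_s: 18.77
tcp_pos: [0.5914, -0.1273, 0.2438]
eef_rot: [-180.0, -0.0, -95.5]
contact_force: [0.5, 0.1, -2.4]
gripper_width: 0.0272
gripper_force: 29.9
```

Still carrying the weight, so I'll go down in finer steps.

Emit:
{"fn": "arm_command", "kwargs": {"travel": [[0, 0, -0.004], [0, 0, -0.004], [0, 0, -0.004]], "delta_rot": [[0, 0, 0], [0, 0, 0], [0, 0, 0]]}}

```text
time_s: 19.15
tcp_pos: [0.5914, -0.1274, 0.2419]
eef_rot: [-180.0, -0.0, -95.5]
contact_force: [0.6, -0.8, -1.3]
gripper_width: 0.0277
gripper_force: 29.9
```

Emit:
{"fn": "arm_command", "kwargs": {"travel": [[0, 0, -0.004], [0, 0, -0.004], [0, 0, -0.004]], "delta_rot": [[0, 0, 0], [0, 0, 0], [0, 0, 0]]}}

```text
time_s: 19.52
tcp_pos: [0.5914, -0.1274, 0.2418]
eef_rot: [-179.9, -0.0, -95.5]
contact_force: [-4.6, 2.0, 10.4]
gripper_width: 0.0278
gripper_force: 30.0
```

Contact came at the expected height. Back off 1 mm, open slightly to 40 mm, and lift.

Emit:
{"fn": "arm_command", "kwargs": {"travel": [[0, 0, 0.003], [0, 0, 0.003], [0, 0, 0.003]], "delta_rot": [[0, 0, 0], [0, 0, 0], [0, 0, 0]]}}

```text
time_s: 19.9
tcp_pos: [0.5914, -0.1274, 0.2418]
eef_rot: [-180.0, -0.0, -95.5]
contact_force: [-1.5, 1.1, 5.8]
gripper_width: 0.0277
gripper_force: 29.9
```

Emit:
{"fn": "arm_command", "kwargs": {"travel": [[0, 0, 0], [0, 0, 0], [0, 0, 0], [0, 0, 0.02], [0, 0, 0.05], [0, 0, 0.1], [0, 0, 0.18], [0, 0, 0.18]], "delta_rot": [[0, 0, 0], [0, 0, 0], [0, 0, 0], [0, 0, 0], [0, 0, 0], [0, 0, 0], [0, 0, 0], [0, 0, 0]], "grip": 0.43}}

```text
time_s: 20.9
tcp_pos: [0.5929, -0.1277, 0.3363]
eef_rot: [-179.6, 0.0, -95.5]
contact_force: [-0.1, -0.0, 0.2]
gripper_width: 0.0376
gripper_force: 0.0
```

```bash
cat > m.py <<'E'
from h import *
import sys
T=cap('top','t_'+sys.argv[1]); S=cap('side','s_'+sys.argv[1])
def blobs(c,box,a):
    x0,y0,x1,y1=box; h=cv2.cvtColor(c['img'],cv2.COLOR_RGB2HSV)
    m=((h[...,1]>140)&(h[...,0]<16)&(h[...,2]>50)).astype(np.uint8); z=np.zeros_like(m); z[y0:y1,x0:x1]=m[y0:y1,x0:x1]
    z=cv2.morphologyEx(z,cv2.MORPH_OPEN,np.ones((3,3),np.uint8))
    out=[]
    for k in cv2.findContours(z,cv2.RETR_EXTERNAL,cv2.CHAIN_APPROX_NONE)[0]:
        if cv2.contourArea(k)>a:
            q=cv2.minAreaRect(k); p=cv2.boxPoints(q); out.append((np.array(q[0]),p))
    return out
if __name__=='__main__':
    s=r.get_state(); print(s['tcp_pos'],s['contact_force'])
    for ce,p in blobs(T,(190,180,420,320),80):
        w=np.array([onz(T,*x,.125) for x in p]); e=[w[1]-w[0],w[2]-w[1]]; e.sort(key=np.linalg.norm); L=e[1]
        print('top',ce.round(1),[ (onz(T,*ce,z)[:2]).round(4).tolist() for z in(.12,.135,.26)],'yaw',(np.degrees(np.arctan2(L[1],L[0]))+90)%180-90,'size',[np.linalg.norm(x).round(3) for x in e])
    for ce,p in blobs(S,(205,140,420,370),60): print('side',ce.round(1),p.round().tolist())
E
python3 m.py a
```

```text
[ 0.59140638 -0.12721517  0.33237075] [ 0.06601908 -0.0738022   0.14287931]
top [227.2 288.9] [[0.4466, 0.2341], [0.4473, 0.2314], [0.4528, 0.2088]] yaw 7.464160323784512 size [np.float64(0.028), np.float64(0.07)]
top [332.1 286.3] [[0.4574, -0.0576], [0.458, -0.0575], [0.4626, -0.056]] yaw 19.11106777701059 size [np.float64(0.03), np.float64(0.07)]
side [262.2 302.6] [[254.0, 304.0], [268.0, 296.0], [271.0, 302.0], [257.0, 309.0]]
side [267.1 277.2] [[247.0, 277.0], [279.0, 261.0], [287.0, 278.0], [256.0, 293.0]]
side [238.6 242.4] [[221.0, 241.0], [250.0, 229.0], [256.0, 243.0], [227.0, 256.0]]
side [336.4 221.8] [[321.0, 212.0], [337.0, 204.0], [351.0, 232.0], [335.0, 240.0]]
side [224.9 208.5] [[201.0, 209.0], [219.0, 185.0], [249.0, 208.0], [231.0, 232.0]]
```

Caddy 4 now hangs on hook0. Caddy 2 has been knocked (its side blob moved from (244,236) to (239,242)), so I'll re-measure it later from close by. Next is caddy 3.

Emit:
{"fn": "arm_command", "kwargs": {"travel": [[-0.1, 0.05, 0], [-0.2, 0.1, 0], [-0.27, 0.134, 0], [-0.27, 0.134, 0], [-0.27, 0.134, -0.16], [-0.27, 0.134, -0.16], [-0.27, 0.134, -0.16], [-0.27, 0.134, -0.16]], "delta_rot": [[0, 0, -0.1], [0, 0, -0.2], [0, 0, -0.3], [0, 0, -0.4], [0, 0, -0.5], [0, 0, -0.6], [0, 0, -0.717], [0, 0, -0.717]], "grip": 0.7}}

```text
time_s: 22.0
tcp_pos: [0.4558, -0.0604, 0.2506]
eef_rot: [180.0, -0.1, -160.0]
contact_force: [0.1, 0.1, -0.4]
gripper_width: 0.0614
gripper_force: 0.0
```

```bash
cat > wm.py <<'E'
from h import *
import sys
n=sys.argv[1]; z=float(sys.argv[2]); cap('wrist',n); c=wcam(n)
h=cv2.cvtColor(c['img'],cv2.COLOR_RGB2HSV); m=((h[...,1]>110)&(h[...,0]<14)&(h[...,2]>60)).astype(np.uint8); m[285:]=0
m=cv2.morphologyEx(m,cv2.MORPH_OPEN,np.ones((5,5),np.uint8))
print(c['tp'],c['er'])
for k in cv2.findContours(m,cv2.RETR_EXTERNAL,cv2.CHAIN_APPROX_NONE)[0]:
    if cv2.contourArea(k)<400: continue
    ce,sz,an=cv2.minAreaRect(k); p=cv2.boxPoints((ce,sz,an)); w=np.array([onz(c,*x,z) for x in p]); e=sorted([w[1]-w[0],w[2]-w[1]],key=np.linalg.norm); L=e[1]
    print(np.round(ce,1),np.round(sz,1),'at',w.mean(0).round(4),'yaw',((np.degrees(np.arctan2(L[1],L[0]))+90)%180-90).round(1),[np.linalg.norm(x).round(3) for x in e], 'v',k[:,0,1].min(),k[:,0,1].max())
E
python3 wm.py w2 .12; python3 m.py b
```

```text
[ 0.45581939 -0.06039161  0.25063907] [ 1.79993010e+02 -7.21720684e-02 -1.59951500e+02]
[478.5 232.5] [47. 41.] at [0.4142 0.0683 0.12  ] yaw 27.2 [np.float64(0.036), np.float64(0.043)] v 209 256
[327.  226.6] [86.8 35.9] at [ 0.4558 -0.0588  0.12  ] yaw 22.3 [np.float64(0.031), np.float64(0.078)] v 183 270
[ 0.45624093 -0.06029518  0.25127554] [ 0.18022701  0.6850306  -0.41076548]
top [227.4 289. ] [[0.4461, 0.2335], [0.4468, 0.2308], [0.4524, 0.2083]] yaw 4.123886192232419 size [np.float64(0.029), np.float64(0.072)]
top [359.7 236.3] [[0.5974, -0.1331], [0.5965, -0.1321], [0.5897, -0.1245]] yaw 84.30972853512003 size [np.float64(0.026), np.float64(0.077)]
side [263.1 302.2] [[254.0, 303.0], [270.0, 295.0], [273.0, 301.0], [257.0, 309.0]]
side [266.7 277.4] [[247.0, 277.0], [278.0, 261.0], [286.0, 278.0], [255.0, 293.0]]
side [238.9 242.1] [[221.0, 241.0], [250.0, 228.0], [257.0, 243.0], [227.0, 256.0]]
side [336.1 221.3] [[321.0, 212.0], [337.0, 204.0], [351.0, 230.0], [335.0, 239.0]]
side [224.5 205.1] [[202.0, 197.0], [228.0, 182.0], [247.0, 213.0], [221.0, 229.0]]
```

Emit:
{"fn": "arm_command", "kwargs": {"travel": [[0, 0.002, -0.1], [0, 0.002, -0.2], [0, 0.002, -0.26], [0, 0.002, -0.296], [0, 0.002, -0.296]], "delta_rot": [[0, 0, 0.015], [0, 0, 0.015], [0, 0, 0.015], [0, 0, 0.015], [0, 0, 0.015]]}}

```text
time_s: 22.78
tcp_pos: [0.4554, -0.0595, 0.1022]
eef_rot: [180.0, -0.1, -158.6]
contact_force: [-0.2, 0.1, 2.0]
gripper_width: 0.0617
gripper_force: 0.0
```

Emit:
{"fn": "arm_command", "kwargs": {"travel": [[0, 0, 0], [0, 0, 0], [0, 0, 0], [0, 0, 0], [0, 0, 0], [0, 0, 0], [0, 0, 0.04], [0, 0, 0.08], [0, 0, 0.08], [0, 0, 0.08]], "delta_rot": [[0, 0, 0], [0, 0, 0], [0, 0, 0], [0, 0, 0], [0, 0, 0], [0, 0, 0], [0, 0, 0], [0, 0, 0], [0, 0, 0], [0, 0, 0]], "grip": 0}}

```text
time_s: 24.02
tcp_pos: [0.4554, -0.0593, 0.1422]
eef_rot: [180.0, -0.1, -158.7]
contact_force: [-0.6, 0.6, -1.9]
gripper_width: 0.0277
gripper_force: 29.9
```

Emit:
{"fn": "arm_command", "kwargs": {"travel": [[0, 0, 0.09], [0, 0, 0.18], [0, 0, 0.262], [0, 0.05, 0.262], [0.018, 0.1, 0.262], [0.018, 0.13, 0.262], [0.018, 0.13, 0.262], [0.018, 0.13, 0.262], [0.018, 0.13, 0.262], [0.018, 0.13, 0.262], [0.018, 0.13, 0.262], [0.018, 0.13, 0.262]], "delta_rot": [[0, 0, 0], [0, 0, 0], [0, 0, 0.1], [0, 0, 0.2], [0, 0, 0.3], [0, 0, 0.4], [0, 0, 0.5], [0, 0, 0.6], [0, 0, 0.68], [0, 0, 0.702], [0, 0, 0.702], [0, 0, 0.702]]}}

```text
time_s: 25.52
tcp_pos: [0.4651, 0.0057, 0.2739]
eef_rot: [180.0, -0.0, -95.6]
contact_force: [-0.4, -0.4, -1.9]
gripper_width: 0.0275
gripper_force: 29.9
```

Emit:
{"fn": "arm_command", "kwargs": {"travel": [[0.04, -0.004, 0], [0.08, -0.008, 0], [0.12, -0.012, 0], [0.16, -0.016, 0], [0.2, -0.02, 0], [0.24, -0.024, 0], [0.265, -0.026, 0], [0.275, -0.026, 0], [0.275, -0.026, 0], [0.275, -0.026, 0]], "delta_rot": [[0, 0, 0], [0, 0, 0], [0, 0, 0], [0, 0, 0], [0, 0, 0], [0, 0, 0], [0, 0, 0], [0, 0, 0], [0, 0, 0], [0, 0, 0]]}}

```text
time_s: 26.78
tcp_pos: [0.6024, -0.0073, 0.2744]
eef_rot: [-180.0, 0.0, -95.5]
contact_force: [0.0, -0.1, -3.1]
gripper_width: 0.0278
gripper_force: 29.9
```

Emit:
{"fn": "arm_command", "kwargs": {"travel": [[0, 0, -0.02], [0, 0, -0.035], [0, 0, -0.05], [0, 0, -0.056], [0, 0, -0.058], [0, 0, -0.058]], "delta_rot": [[0, 0, 0], [0, 0, 0], [0, 0, 0], [0, 0, 0], [0, 0, 0], [0, 0, 0]]}}

```text
time_s: 27.52
tcp_pos: [0.6029, -0.0073, 0.2453]
eef_rot: [-180.0, 0.0, -95.5]
contact_force: [-0.1, 0.0, -1.9]
gripper_width: 0.0272
gripper_force: 29.9
```

Emit:
{"fn": "arm_command", "kwargs": {"travel": [[0, 0, -0.003], [0, 0, -0.006], [0, 0, -0.006], [0, 0, -0.006]], "delta_rot": [[0, 0, 0], [0, 0, 0], [0, 0, 0], [0, 0, 0]]}}

```text
time_s: 28.02
tcp_pos: [0.603, -0.0073, 0.2432]
eef_rot: [-179.9, 0.0, -95.5]
contact_force: [-1.2, 0.7, 4.9]
gripper_width: 0.0276
gripper_force: 29.9
```

Emit:
{"fn": "arm_command", "kwargs": {"travel": [[0, 0, 0], [0, 0, 0], [0, 0, 0], [0, 0, 0.02], [0, 0, 0.05], [0, 0, 0.1], [0, 0, 0.18], [0, 0, 0.18]], "delta_rot": [[0, 0, 0], [0, 0, 0], [0, 0, 0], [0, 0, 0], [0, 0, 0], [0, 0, 0], [0, 0, 0], [0, 0, 0]], "grip": 0.43}}

```text
time_s: 29.02
tcp_pos: [0.6044, -0.0074, 0.3372]
eef_rot: [-179.6, 0.1, -95.5]
contact_force: [0.2, -0.3, 0.2]
gripper_width: 0.0378
gripper_force: 0.0
```

Emit:
{"fn": "arm_command", "kwargs": {"travel": [[-0.1, 0.05, 0], [-0.2, 0.1, 0], [-0.3, 0.19, 0], [-0.31, 0.19, 0], [-0.31, 0.19, -0.15], [-0.31, 0.19, -0.15], [-0.31, 0.19, -0.15], [-0.31, 0.19, -0.15]], "delta_rot": [[0, 0, -0.1], [0, 0, -0.2], [0, 0, -0.3], [0, 0, -0.4], [0, 0, -0.5], [0, 0, -0.6], [0, 0, -0.7], [0, 0, -0.7]], "grip": 0.7}}

```text
time_s: 30.02
tcp_pos: [0.4478, 0.0877, 0.2575]
eef_rot: [180.0, 0.0, -158.4]
contact_force: [0.6, -0.1, -0.6]
gripper_width: 0.061
gripper_force: 0.0
```

```bash
python3 wm.py w3 .135; python3 m.py c
```

```text
[0.44776503 0.08773636 0.25750909] [ 1.79998127e+02  2.20459264e-02 -1.58424103e+02]
[318.6 204.5] [87.6 30.4] at [0.431  0.0751 0.135 ] yaw 23.3 [np.float64(0.025), np.float64(0.074)] v 161 248
[0.44787941 0.08777866 0.2575963 ] [-0.78813593  0.06924282  0.26752757]
top [227.5 283.5] [[0.4615, 0.2336], [0.462, 0.2309], [0.4663, 0.2083]] yaw 1.0966647083450312 size [np.float64(0.031), np.float64(0.042)]
top [359.7 236.2] [[0.5976, -0.133], [0.5968, -0.132], [0.5899, -0.1244]] yaw 83.93899044973173 size [np.float64(0.025), np.float64(0.076)]
top [312.5 232.5] [[0.6065, -0.0013], [0.6055, -0.0016], [0.5979, -0.0048]] yaw -89.33919061315586 size [np.float64(0.036), np.float64(0.075)]
side [238.9 242.2] [[221.0, 241.0], [250.0, 228.0], [257.0, 243.0], [228.0, 257.0]]
side [335.9 220.8] [[321.0, 212.0], [336.0, 204.0], [351.0, 229.0], [335.0, 238.0]]
side [224.7 208.9] [[200.0, 209.0], [219.0, 185.0], [249.0, 208.0], [230.0, 233.0]]
side [317.3 191.5] [[305.0, 189.0], [317.0, 179.0], [329.0, 194.0], [318.0, 204.0]]
```

Caddy 3 hangs on hook1. Caddy 2 is now at (0.431, 0.075), yaw 23°.

Emit:
{"fn": "arm_command", "kwargs": {"travel": [[-0.034, -0.026, 0], [-0.034, -0.026, -0.1], [-0.034, -0.026, -0.2], [-0.034, -0.026, -0.25], [-0.034, -0.026, -0.281], [-0.034, -0.026, -0.281]], "delta_rot": [[0, 0, 0.016], [0, 0, 0.016], [0, 0, 0.016], [0, 0, 0.016], [0, 0, 0.016], [0, 0, 0.016]]}}

```text
time_s: 30.92
tcp_pos: [0.4296, 0.0739, 0.1161]
eef_rot: [-180.0, -0.1, -157.0]
contact_force: [-0.2, -0.6, 0.2]
gripper_width: 0.0617
gripper_force: 0.0
```

Emit:
{"fn": "arm_command", "kwargs": {"travel": [[0, 0, 0], [0, 0, 0], [0, 0, 0], [0, 0, 0], [0, 0, 0], [0, 0, 0], [0, 0, 0.04], [0, 0, 0.08], [0, 0, 0.08], [0, 0, 0.08]], "delta_rot": [[0, 0, 0], [0, 0, 0], [0, 0, 0], [0, 0, 0], [0, 0, 0], [0, 0, 0], [0, 0, 0], [0, 0, 0], [0, 0, 0], [0, 0, 0]], "grip": 0}}

```text
time_s: 32.17
tcp_pos: [0.43, 0.0744, 0.1556]
eef_rot: [180.0, -0.1, -157.1]
contact_force: [-0.5, -0.1, -3.7]
gripper_width: 0.0275
gripper_force: 30.0
```

Emit:
{"fn": "arm_command", "kwargs": {"travel": [[0, 0, 0.09], [0, 0, 0.18], [0, 0, 0.234], [0.03, 0.05, 0.234], [0.06, 0.1, 0.234], [0.092, 0.1, 0.234], [0.092, 0.1, 0.234], [0.092, 0.1, 0.234], [0.092, 0.1, 0.234], [0.092, 0.1, 0.234], [0.092, 0.1, 0.234], [0.092, 0.1, 0.234]], "delta_rot": [[0, 0, 0], [0, 0, 0], [0, 0, 0.1], [0, 0, 0.2], [0, 0, 0.3], [0, 0, 0.4], [0, 0, 0.5], [0, 0, 0.6], [0, 0, 0.66], [0, 0, 0.684], [0, 0, 0.684], [0, 0, 0.684]]}}

```text
time_s: 33.67
tcp_pos: [0.4765, 0.1246, 0.2729]
eef_rot: [179.9, -0.0, -95.6]
contact_force: [0.0, 0.5, -2.1]
gripper_width: 0.0273
gripper_force: 30.0
```

Emit:
{"fn": "arm_command", "kwargs": {"travel": [[0.04, -0.004, 0], [0.08, -0.008, 0], [0.12, -0.012, 0], [0.16, -0.016, 0], [0.2, -0.02, 0], [0.24, -0.024, 0], [0.265, -0.026, 0], [0.275, -0.026, 0], [0.275, -0.026, 0], [0.275, -0.026, 0]], "delta_rot": [[0, 0, 0], [0, 0, 0], [0, 0, 0], [0, 0, 0], [0, 0, 0], [0, 0, 0], [0, 0, 0], [0, 0, 0], [0, 0, 0], [0, 0, 0]]}}

```text
time_s: 34.92
tcp_pos: [0.6138, 0.1118, 0.2739]
eef_rot: [-180.0, 0.0, -95.5]
contact_force: [-1.4, 0.3, -2.6]
gripper_width: 0.0281
gripper_force: 30.0
```

Emit:
{"fn": "arm_command", "kwargs": {"travel": [[0, 0, -0.02], [0, 0, -0.035], [0, 0, -0.05], [0, 0, -0.056], [0, 0, -0.058], [0, 0, -0.058]], "delta_rot": [[0, 0, 0], [0, 0, 0], [0, 0, 0], [0, 0, 0], [0, 0, 0], [0, 0, 0]]}}

```text
time_s: 35.67
tcp_pos: [0.6143, 0.1117, 0.2448]
eef_rot: [-180.0, 0.0, -95.5]
contact_force: [0.0, -0.2, -3.2]
gripper_width: 0.0276
gripper_force: 30.0
```

Emit:
{"fn": "arm_command", "kwargs": {"travel": [[0, 0, -0.003], [0, 0, -0.006], [0, 0, -0.006], [0, 0, -0.006]], "delta_rot": [[0, 0, 0], [0, 0, 0], [0, 0, 0], [0, 0, 0]]}}

```text
time_s: 36.17
tcp_pos: [0.6143, 0.1117, 0.242]
eef_rot: [-180.0, 0.0, -95.5]
contact_force: [-0.7, -0.8, 0.7]
gripper_width: 0.0279
gripper_force: 30.0
```

Emit:
{"fn": "arm_command", "kwargs": {"travel": [[0, 0, 0], [0, 0, 0], [0, 0, 0], [0, 0, 0.02], [0, 0, 0.05], [0, 0, 0.1], [0, 0, 0.18], [0, 0, 0.18]], "delta_rot": [[0, 0, 0], [0, 0, 0], [0, 0, 0], [0, 0, 0], [0, 0, 0], [0, 0, 0], [0, 0, 0], [0, 0, 0]], "grip": 0.43}}

```text
time_s: 37.17
tcp_pos: [0.6159, 0.1119, 0.3369]
eef_rot: [-179.6, 0.2, -95.5]
contact_force: [0.3, -0.3, 0.1]
gripper_width: 0.0372
gripper_force: 0.0
```

Emit:
{"fn": "arm_command", "kwargs": {"travel": [[-0.1, 0.05, 0], [-0.2, 0.1, 0], [-0.3, 0.2, 0], [-0.334, 0.24, 0], [-0.334, 0.24, -0.15], [-0.334, 0.24, -0.15], [-0.334, 0.24, -0.15], [-0.334, 0.24, -0.15], [-0.334, 0.24, -0.15], [-0.334, 0.24, -0.15]], "delta_rot": [[0, 0, -0.1], [0, 0, -0.2], [0, 0, -0.3], [0, 0, -0.4], [0, 0, -0.5], [0, 0, -0.6], [0, 0, -0.7], [0, 0, -0.8], [0, 0, -0.878], [0, 0, -0.878]], "grip": 0.7}}

```text
time_s: 38.42
tcp_pos: [0.4473, 0.2317, 0.2571]
eef_rot: [180.0, 0.0, -174.5]
contact_force: [-0.0, -0.5, -0.9]
gripper_width: 0.0618
gripper_force: 0.0
```

```bash
python3 wm.py w4 .135; python3 m.py d
```

```text
[0.44727354 0.23173869 0.25710055] [ 1.79978677e+02  2.56566833e-02 -1.74460963e+02]
[328.7 252.1] [36.8 29. ] at [0.4675 0.2366 0.135 ] yaw 11.2 [np.float64(0.025), np.float64(0.033)] v 235 270
[326.6 209.3] [47.4 30.7] at [0.4303 0.2311 0.135 ] yaw 8.5 [np.float64(0.025), np.float64(0.04)] v 186 233
[0.44722601 0.23171833 0.25687211] [-0.66843329  0.21163842 -0.35215853]
top [360.  236.3] [[0.5973, -0.1338], [0.5964, -0.1329], [0.5896, -0.1252]] yaw 84.64199878411284 size [np.float64(0.025), np.float64(0.075)]
top [312.5 232.5] [[0.6065, -0.0013], [0.6055, -0.0016], [0.5979, -0.0048]] yaw -89.33919061315586 size [np.float64(0.036), np.float64(0.075)]
top [266.3 226.1] [[0.6229, 0.128], [0.6218, 0.1263], [0.6129, 0.1125]] yaw 84.93993359373874 size [np.float64(0.025), np.float64(0.076)]
side [335.9 220.8] [[321.0, 212.0], [336.0, 204.0], [351.0, 229.0], [335.0, 238.0]]
side [224.7 208.8] [[200.0, 209.0], [219.0, 185.0], [249.0, 208.0], [230.0, 233.0]]
side [317.8 191.8] [[306.0, 191.0], [317.0, 180.0], [330.0, 193.0], [319.0, 204.0]]
side [306.  172.5] [[299.0, 164.0], [313.0, 164.0], [313.0, 181.0], [299.0, 181.0]]
```

Emit:
{"fn": "arm_command", "kwargs": {"travel": [[0, 0.003, 0], [0, 0.003, -0.1], [0, 0.003, -0.2], [0, 0.003, -0.25], [0, 0.003, -0.281], [0, 0.003, -0.281]], "delta_rot": [[0, 0, 0.015], [0, 0, 0.015], [0, 0, 0.015], [0, 0, 0.015], [0, 0, 0.015], [0, 0, 0.015]]}}

```text
time_s: 39.33
tcp_pos: [0.4471, 0.233, 0.1156]
eef_rot: [-179.9, -0.1, -173.1]
contact_force: [-0.0, 0.4, -0.3]
gripper_width: 0.0612
gripper_force: 0.0
```

Emit:
{"fn": "arm_command", "kwargs": {"travel": [[0, 0, 0], [0, 0, 0], [0, 0, 0], [0, 0, 0], [0, 0, 0], [0, 0, 0], [0, 0, 0.04], [0, 0, 0.08], [0, 0, 0.08], [0, 0, 0.08]], "delta_rot": [[0, 0, 0], [0, 0, 0], [0, 0, 0], [0, 0, 0], [0, 0, 0], [0, 0, 0], [0, 0, 0], [0, 0, 0], [0, 0, 0], [0, 0, 0]], "grip": 0}}

```text
time_s: 40.58
tcp_pos: [0.4466, 0.2327, 0.1552]
eef_rot: [-180.0, -0.1, -173.2]
contact_force: [-0.3, -0.5, -1.9]
gripper_width: 0.0276
gripper_force: 29.8
```

Emit:
{"fn": "arm_command", "kwargs": {"travel": [[0, 0, 0.09], [0, 0, 0.18], [0, 0, 0.234], [0, 0.023, 0.234], [0.03, 0.023, 0.234], [0.06, 0.023, 0.234], [0.082, 0.023, 0.234], [0.082, 0.023, 0.234], [0.082, 0.023, 0.234], [0.082, 0.023, 0.234], [0.082, 0.023, 0.234], [0.082, 0.023, 0.234], [0.082, 0.023, 0.234], [0.082, 0.023, 0.234]], "delta_rot": [[0, 0, 0], [0, 0, 0], [0, 0, 0.1], [0, 0, 0.2], [0, 0, 0.3], [0, 0, 0.4], [0, 0, 0.5], [0, 0, 0.6], [0, 0, 0.7], [0, 0, 0.8], [0, 0, 0.85], [0, 0, 0.863], [0, 0, 0.863], [0, 0, 0.863]]}}

```text
time_s: 42.32
tcp_pos: [0.4882, 0.2447, 0.2729]
eef_rot: [180.0, -0.0, -95.6]
contact_force: [1.2, 0.2, -2.1]
gripper_width: 0.0278
gripper_force: 29.8
```

Emit:
{"fn": "arm_command", "kwargs": {"travel": [[0.04, -0.004, 0], [0.08, -0.008, 0], [0.12, -0.012, 0], [0.16, -0.016, 0], [0.2, -0.02, 0], [0.24, -0.024, 0], [0.265, -0.026, 0], [0.275, -0.026, 0], [0.275, -0.026, 0], [0.275, -0.026, 0]], "delta_rot": [[0, 0, 0], [0, 0, 0], [0, 0, 0], [0, 0, 0], [0, 0, 0], [0, 0, 0], [0, 0, 0], [0, 0, 0], [0, 0, 0], [0, 0, 0]]}}

```text
time_s: 43.58
tcp_pos: [0.6253, 0.2318, 0.2734]
eef_rot: [-180.0, 0.0, -95.5]
contact_force: [0.4, 0.3, -1.4]
gripper_width: 0.0278
gripper_force: 29.8
```

Emit:
{"fn": "arm_command", "kwargs": {"travel": [[0, 0, -0.02], [0, 0, -0.035], [0, 0, -0.05], [0, 0, -0.056], [0, 0, -0.058], [0, 0, -0.058]], "delta_rot": [[0, 0, 0], [0, 0, 0], [0, 0, 0], [0, 0, 0], [0, 0, 0], [0, 0, 0]]}}

```text
time_s: 44.32
tcp_pos: [0.6259, 0.2317, 0.2443]
eef_rot: [-180.0, 0.0, -95.5]
contact_force: [-0.0, -0.8, -2.0]
gripper_width: 0.0277
gripper_force: 29.8
```

Lower 3 mm, release, lift, and back away clear of the rack.

Emit:
{"fn": "arm_command", "kwargs": {"travel": [[0, 0, -0.003], [0, 0, -0.006], [0, 0, -0.006], [0, 0, -0.006]], "delta_rot": [[0, 0, 0], [0, 0, 0], [0, 0, 0], [0, 0, 0]]}}

```text
time_s: 44.82
tcp_pos: [0.6258, 0.2317, 0.2415]
eef_rot: [-180.0, 0.0, -95.5]
contact_force: [-0.7, -0.4, 0.8]
gripper_width: 0.0273
gripper_force: 29.8
```

Emit:
{"fn": "arm_command", "kwargs": {"travel": [[0, 0, 0], [0, 0, 0], [0, 0, 0], [0, 0, 0.02], [0, 0, 0.05], [0, 0, 0.1], [0, 0, 0.18], [0, 0, 0.25], [-0.1, 0.1, 0.25], [-0.2, 0.2, 0.25], [-0.3, 0.3, 0.25], [-0.4, 0.4, 0.25], [-0.5, 0.5, 0.25], [-0.5, 0.5, 0.25], [-0.5, 0.5, 0.25], [-0.5, 0.5, 0.25], [-0.5, 0.5, 0.25], [-0.5, 0.5, 0.25], [-0.5, 0.5, 0.25], [-0.5, 0.5, 0.25]], "delta_rot": [[0, 0, 0], [0, 0, 0], [0, 0, 0], [0, 0, 0], [0, 0, 0], [0, 0, 0], [0, 0, 0], [0, 0, 0], [0, 0, 0], [0, 0, 0], [0, 0, 0], [0, 0, 0], [0, 0, 0], [0, 0, 0], [0, 0, 0], [0, 0, 0], [0, 0, 0], [0, 0, 0], [0, 0, 0], [0, 0, 0]], "grip": 0.43}}

```text
time_s: 47.32
tcp_pos: [0.376, 0.4815, 0.3662]
eef_rot: [180.0, 0.0, -95.5]
contact_force: [-0.9, -0.2, 0.7]
gripper_width: 0.0375
gripper_force: 0.0
```

```bash
python3 m.py e; python3 m.py f|grep -v '\.\]\]'; python3 - <<'E'
from h import *
g=cv2.cvtColor(cv2.imread('pics/s_f.png'),cv2.COLOR_BGR2GRAY)[300:375,340:425]
ys,xs=np.where(g<45);print('lever',[(int(x+340),int(ys[xs==x].min()+300)) for x in range(5,40,5) if (xs==x).any()])
th=np.radians(-5.49);R=np.array([[np.cos(th),-np.sin(th)],[np.sin(th),np.cos(th)]])
S=dict(np.load('pics/s_f.npz'))
for y in(-.14,-.02,.1,.22):
    p=R@[-.047,y]+[.6508,.0077];print(p.round(4),'side expected',proj(S,[*p,.2475]).round(1))
E
```

```text
[0.37584743 0.48158331 0.36614342] [-0.76939842  0.26642129 -0.58576438]
top [359.8 236.2] [[0.5976, -0.1332], [0.5968, -0.1322], [0.5899, -0.1246]] yaw 83.52268611598791 size [np.float64(0.025), np.float64(0.077)]
top [312.5 232. ] [[0.6079, -0.0012], [0.6069, -0.0016], [0.5992, -0.0048]] yaw -89.34035412786442 size [np.float64(0.039), np.float64(0.075)]
top [266.6 226.2] [[0.6225, 0.1273], [0.6214, 0.1256], [0.6125, 0.1118]] yaw 84.31045050382096 size [np.float64(0.025), np.float64(0.078)]
top [219.6 221. ] [[0.6356, 0.2592], [0.6344, 0.2563], [0.6244, 0.2316]] yaw 86.83433733979504 size [np.float64(0.027), np.float64(0.077)]
side [336.4 221.8] [[321.0, 212.0], [337.0, 204.0], [351.0, 232.0], [335.0, 240.0]]
side [221.5 205.5] [[209.0, 188.0], [234.0, 188.0], [234.0, 223.0], [209.0, 223.0]]
side [319.7 191.7] [[311.0, 184.0], [327.0, 183.0], [329.0, 199.0], [312.0, 201.0]]
side [306. 172.] [[299.0, 164.0], [313.0, 164.0], [313.0, 180.0], [299.0, 180.0]]
side [292.5 151.5] [[283.0, 151.0], [292.0, 142.0], [302.0, 152.0], [293.0, 161.0]]
[0.3757443  0.48168209 0.36613446] [0.46592616
[... 574 characters left out ...]
4(0.077)]
side [336.1 221.3] [[321.0, 212.0], [337.0, 204.0], [351.0, 230.0], [335.0, 239.0]]
side [221.5 205.5] [[209.0, 188.0], [234.0, 188.0], [234.0, 223.0], [209.0, 223.0]]
side [318.  192.3] [[306.0, 190.0], [317.0, 180.0], [330.0, 195.0], [319.0, 205.0]]
side [306.  170.5] [[299.0, 164.0], [313.0, 164.0], [313.0, 177.0], [299.0, 177.0]]
side [293.7 151.4] [[287.0, 147.0], [299.0, 145.0], [301.0, 156.0], [288.0, 158.0]]
lever [(345, 341), (350, 340), (355, 339), (360, 338), (365, 337), (370, 336), (375, 335)]
[ 0.5906 -0.1272] side expected [337.3 221.4]
[ 0.6021 -0.0077] side expected [320.7 194.9]
[0.6136 0.1117] side expected [306.9 172.9]
[0.6251 0.2312] side expected [295.3 154.4]
```

All four handles are at their hook positions and the lever is still down. Two more seconds to settle, then hand in.

Emit:
{"fn": "arm_command", "kwargs": {"travel": [[0, 0, 0], [0, 0, 0], [0, 0, 0], [0, 0, 0], [0, 0, 0], [0, 0, 0], [0, 0, 0], [0, 0, 0], [0, 0, 0], [0, 0, 0], [0, 0, 0], [0, 0, 0], [0, 0, 0], [0, 0, 0], [0, 0, 0], [0, 0, 0]], "delta_rot": [[0, 0, 0], [0, 0, 0], [0, 0, 0], [0, 0, 0], [0, 0, 0], [0, 0, 0], [0, 0, 0], [0, 0, 0], [0, 0, 0], [0, 0, 0], [0, 0, 0], [0, 0, 0], [0, 0, 0], [0, 0, 0], [0, 0, 0], [0, 0, 0]]}}

```text
time_s: 49.52
tcp_pos: [0.3757, 0.4817, 0.3662]
eef_rot: [180.0, -0.0, -95.5]
contact_force: [-0.4, 0.5, -0.5]
gripper_width: 0.0376
gripper_force: 0.0
```

```bash
python3 -c "
from plant import close_job
print(close_job())"
```

```text
the job is handed in; nothing more can be done
None
```

The job is handed in at about 49.5 s: the lever is locked down and all four caddies hang on their own hooks by the last camera measurements, but no verdict was returned.

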